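Wind the scale pan level and slide the dark cake to its middle

TASK

Wind the handwheel until the square scale pan is level with the top of the tray beside it, then slide (never lift) the dark cocoa cake off the tray onto the pan, so that it sits in the middle, square to the pan, with no edge overhanging. Treat it gently, leave the two golden cakes in their places on the tray, and do not knock the amber jar.

Things in the scene. Friction and masses are not known exactly. Their poses are not given: they have to be found in the camera images.
- cake: The dark cocoa moon cake, the one to slide: a square block 72 x 72 mm, 36 mm high (pattern on top adds 2 mm), about 0.18 kg, bottom edges rounded at 5 mm. Origin at the centre of its underside, x and y along its sides, z up. It stands loose in one of the tray's three cake places; golden cakes stand in the other two.
- gold_a: A golden-brown moon cake of the same size as the dark one (72 x 72 x 36 mm); origin at the centre of its underside. It must stay in its place.
- gold_b: The other golden-brown moon cake, the same size; origin at the centre of its underside. It must stay in its place.
- tray_mid (a point): Centre of the fixed aluminium tray's flat top, 60 mm above the table, 330 mm along its x, 245 mm along its y. Three cake places, 105 mm apart along x, the middle one in line with the pan, lie about 61 mm towards -y; the strip from there to the +y edge is free. Rim 6 mm high, none on the +y edge, which faces the pan. Tray, scale and wheel are one fixed unit.
- pan_mid (a point): Centre of the top of the square steel scale pan, 104 x 104 mm with rounded edges, whose axes are parallel to the tray's; it rides up and down with the lift. It lies 180 mm from tray_mid along the tray's +y, with a gap of 5 mm between the tray's edge and the pan's.
- lift (a joint): Height of the pan's top over the tray's top, m: 0 is level, negative is below the tray (it starts 10 to 18 mm below and can go 8 mm above). Driven only by the handwheel, 5 mm per radian, and stays where it is left.
- wheel (a joint): Angle of the handwheel, rad: 0 is where the pan is level with the tray, negative is below. It grows, and the pan rises, as the wheel turns clockwise seen from above; it starts at -3.6 to -2.0 and stays where it is left (friction about 0.1 N m). There is no stop at level.
- wheel_axis (a point): Centre of the black handwheel, which lies flat 67 mm above the table on a grey gearbox, 328 mm from tray_mid along the tray's +y (the wheel beyond the pan); rim radius 52 mm to the middle of its 14 mm thick rim. Its axis is vertical.
- handle (a point): Middle of the handwheel's upright red crank handle: a fixed round pin 18 mm in diameter, 48 mm long above the rim (its top 122 mm above the table, this point 97 mm), 52 mm from the wheel's axis. It can be pinched from above and carried round the axis; it does not spin on the wheel, so turn the fingers with it and regrasp every quarter turn or so.
- jar: An amber glass jar with white cap, 56 mm in diameter and 130 mm tall, standing on the table about 170 mm from the wheel's axis on the tray's +x side. Origin at the centre of its underside. It must be left standing where it is.
Not all that is in view belongs to the job. Leave any purple or turquoise look-alike of the cake alone.

How it is judged:
On the way, in this order (a step that is already met when the one before it is completed fails the run):
1. the pan is wound level with the tray (value of joint lift between -0.0025 and 0.0025 m), for 0.3 s.
2. the dark cake has been slid onto the pan, its centre within 10 mm of the pan's (horizontal distance between cake and pan_mid below 0.01 m and z of cake in the frame of pan_mid below 0.004 m), for 0.2 s.
At the end, for the whole second after the job is handed in: The pan is level with the tray to 2.5 mm; the dark cake lies flat and at rest on the pan, its centre within 10 mm of the pan's and its sides within 0.15 rad of the pan's, so that no edge overhangs; both golden cakes are within 20 mm and the jar, upright, within 30 mm of where they began (all of step 1 and all of step 2 and z of cake in the frame of pan_mid above -0.004 m and (angle between the x axis of cake and the x axis of pan_mid, either way round below 0.15 rad or angle between the x axis of cake and the y axis of pan_mid, either way round below 0.15 rad) and angle between cake's own z axis and vertical below 0.06 rad and linear speed of cake below 0.01 m/s and distance of each of gold_a, gold_b from where it was at the start of the episode below 0.02 m and distance of jar from where it was at the start of the episode below 0.03 m and angle between jar's own z axis and vertical below 0.1 rad); the robot touches nothing.
It fails at once if the dark cake is lifted more than 12 mm above the tray's top (z of cake in the frame of tray_mid above 0.012 m).
It fails at once if the dark cake is tipped by more than 0.3 rad (angle between cake's own z axis and vertical above 0.3 rad).
It fails at once if the dark cake is pressed or squeezed by the fingers with more than 25 N (contact force between the fingers and cake above 25 N).
It fails at once if a golden cake is moved more than 20 mm (distance of any of gold_a, gold_b from where it was at the start of the episode above 0.02 m).
It fails at once if the amber jar is pushed more than 30 mm or tipped (distance of jar from where it was at the start of the episode above 0.03 m or angle between jar's own z axis and vertical above 0.3 rad).
It also fails if it takes over 72 s, if anything falls off the work surface, if the arm or the gripper's body presses on something with over 40 N, if the wrist force passes 120 N, or if a joint passes its speed limit or range.

ROBOT

A 7-joint arm with a two-finger parallel gripper is mounted at the origin on the work surface. World frame = base frame: x ahead of the robot, y to its left, z up, the work surface at z = 0. Lengths are in m, angles in rad, forces in N, time in s.
With the tool pointing down it reaches from about 0.425 to 0.925 m from the base axis. Payload 6.8 kg.
Tool frame: the origin (TCP) lies at the very end of the fingers, on their centre line; the grasp point (between the pads) lies bot.hold_point_z behind it (bot.hold_point_z is the distance from the TCP to the grasp point, in m); x points along the fingers, z is the direction in which the jaws open and shut, and the axes are right-handed (so a half turn about x gives the same grasp; the last joint's range is limited). The gripper opens to 85 mm and grips with 20 to 120 N. Pads are 22 mm wide; open, the fingers measure 114 mm over their backs; the gripper's body (76 mm by 85 mm) begins 54 mm behind the grasp point. The pads swing forward as they close: fully open they stand 13 mm farther back than shut.
Start: joints at [1.234, 0.477, 0.022, 1.555, -0.011, 1.109, -0.083], TCP at [0.153, -0.657, 0.231] pointing down, gripper open.
Joint ranges: [-2.96, 2.96], [-0.34, 2.1], [-1.41, 1.46], [0.24, 2.44], [-1.37, 4.51], [0.17, 1.92], [-2.96, 2.96]. Speed limits (rad/s): [2.39, 2.39, 3.14, 3.14, 3.14, 3.14, 3.14].

INTERFACE

Orientations are given as a unit quaternion [w, x, y, z].
In Python, from station import bot gives the robot as it stands.
- The arm moves only by the tool drive_tool, never from a script. Its arguments are lists of equal length, an entry for each row: "slide": the shift along the world's x, y, z in mm, a list of three; "turn": the turn, a rotation vector about the world's x, y, z in rad, a list of three; "gripper": the opening, from 0 (shut) to 1 (fully open). A call has 1 to 10 rows; each row is the pose to reach, as a shift and turn from the pose measured when the call began; what a row does not reach only later rows make up. A row lasts 1/10 s, in which the tool goes at most 50 mm and 8.59 degrees, less where a joint would pass 70% of its speed; a pose out of reach is approached as far as the arm can. A call with a gripper value outside its range is refused whole. The fingers move at their own pace and stop on an object; "squeeze" is the grip in N (left out, the last holds). Time passes only in rows, so rows that repeat a pose let the fingers close. It gives the time, the measured TCP pose, the force and the opening at its end, in the units of the state.
- bot.get_obs(): the state, without advancing time (a new reading comes with each control period).
- bot.read_camera(name): name is "scene" or "top" or "wrist"; returns a dict with "color" (400x640x3 uint8, red, green, blue), "fovy" (degrees; the focal length in pixels is half the picture's height over the tangent of half this angle, whatever the lens; pixels are square), "cx", "cy" (the principal point, pixels), "R" (3x3) and "t" (3): a world point X has camera coordinates R X + t. Camera axes: x right, y down, z forward; pixel columns grow to the right and rows downward; lengths in m; the calibration is good to about 2 mm. A picture is of the moment at which its call begins. There is no depth.
- bot.hand_in(): hands the job in, once; it reports no verdict.
The state is a dict: "t": time; "q": joint angles; "joint_vel": joint speeds; "joint_torque": joint torques, N m; "eef_pos": TCP position; "tool_rot": TCP orientation; "contact_force": force on the tool from outside, world axes, zero at the start; "torque": the same for the moment, N m; "gripper_width": opening from 0.0 (shut) to 1.0 (fully open).
Only numpy, scipy, OpenCV 4.12 (cv2) and the standard library are available. Lean on these libraries where they do the work, as an engineer would, in place of code of your own. Each camera call takes 0.05 s, during which the arm holds its last target.

## Working session

There is one attempt and no reset: what is moved stays moved. The work goes in short steps, Python scripts to look and compute and a tool call to move; the robot and the scene stay as the last step left them, time stands still between calls to the robot, and variables do not carry over. Pictures are saved under pics/ and viewed, and the job is handed in when it is done.

Besides the shell and the picture viewer there is one more tool, called by a JSON object that holds its "op" and its "data", one argument or row to a line. drive_tool: Moves the arm, as the interface text tells. Its arguments: {"type":"object","properties":{"slide":{"type":"array"},"turn":{"type":"array"},"gripper":{"type":"array"},"squeeze":{"type":"number"}},"required":["slide","turn","gripper"]}

```bash
mkdir -p pics; ls
python3 - <<'E'
from station import bot
import cv2
print(bot.get_obs(), bot.hold_point_z)
for n in ["scene","top","wrist"]:
    c=bot.read_camera(n); cv2.imwrite(f"pics/{n}0.png",c["color"][:,:,::-1]); print(n,c["fovy"],c["cx"],c["cy"],c["R"],c["t"])
E
```

```text
pics
{'t': 0.0, 'q': array([ 1.23387585,  0.47779775,  0.02233801,  1.55645056, -0.01152428,
        1.10926814, -0.08308799]), 'joint_vel': array([ 3.53027685e-04,  4.83357266e-04,  8.22772197e-04, -6.15667870e-04,
        1.22102687e-04, -6.15407013e-04, -6.37307444e-05]), 'joint_torque': array([-5.46787232e-04, -5.96444035e+01,  1.60701815e+00, -2.81204510e+01,
        1.22867691e-02,  9.34755779e-03, -7.81196036e-06]), 'eef_pos': array([ 0.15297158, -0.6568398 ,  0.23032761]), 'tool_rot': array([ 0.55329594,  0.44000719,  0.55433739, -0.43928046]), 'contact_force': array([0.29771105, 0.52741654, 0.07726974]), 'torque': array([ 0.04036995, -0.00879284,  0.01392875]), 'gripper_width': 0.9966835372124727} 0.0187
scene 42.3014737999737 324.0398067596319 198.23500034291925 [[ 0.59675833  0.80227901 -0.01509582]
 [ 0.4727382  -0.36671326 -0.80127397]
 [-0.64838113  0.47103055 -0.59810713]] [-0.28389934 -0.17775595  1.51013362]
top 52.20820814274887 315.88810752733184 189.79063326462793 [[-0.01830984 -0.99982773  0.00304431]
 [-0.99330526  0.01784288 -0.11413282]
 [ 0.11405884 -0.00511369 -0.99346084]] [-0.0240933   0.53899565  1.11174958]
wrist 69.68200699143969 324.26601397826687 206.64294686446732 [[ 0.22573355 -0.97418609 -0.00241571]
 [-0.94101691 -0.218688    0.25819128]
 [-0.25205464 -0.05600921 -0.9660908 ]] [-0.67481072 -0.03284504  0.38000295]
```

View pics/top0.png

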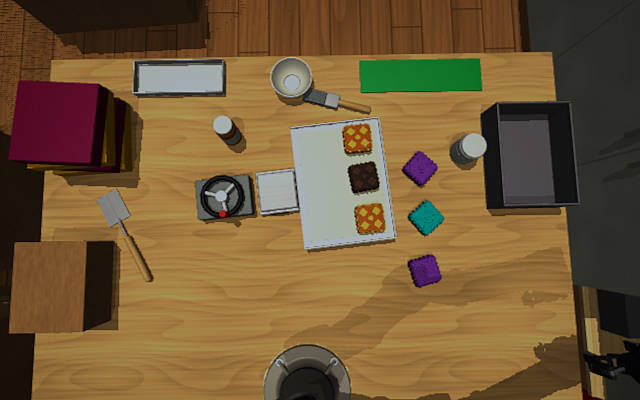

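View pics/scene0.png

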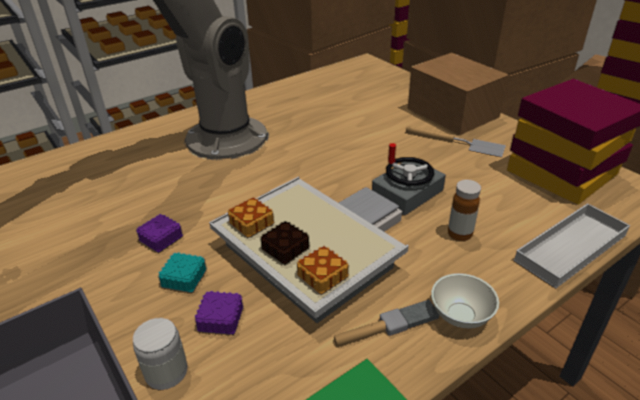

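View pics/wrist0.png

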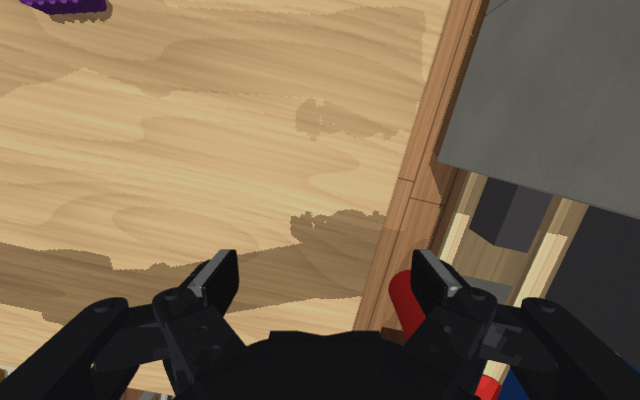

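The top view shows the tray, with its +y pointing image-left. The dark cake is at about (363,178), the pan at (277,192), the wheel at (222,197), the red handle at (222,214) and the jar at (227,130). Next I'll measure these.

```bash
cat > h.py <<'E'
import numpy as np, cv2
from station import bot
def f(c): return c["color"].shape[0]/2/np.tan(np.radians(c["fovy"])/2)
def ray(c,u,v):
    d=np.array([(u-c["cx"])/f(c),(v-c["cy"])/f(c),1.]); R=np.array(c["R"]); o=-R.T@np.array(c["t"]); return o,R.T@d
def onz(c,u,v,z):
    o,d=ray(c,u,v); return o+d*(z-o[2])/d[2]
def proj(c,X):
    p=np.array(c["R"])@np.array(X)+np.array(c["t"]); return np.array([f(c)*p[0]/p[2]+c["cx"],f(c)*p[1]/p[2]+c["cy"]])
def blobs(m,amin=15):
    n,l,s,ce=cv2.connectedComponentsWithStats(m.astype(np.uint8)*255)
    return [(i,s[i],ce[i],l==i) for i in range(1,n) if s[i,4]>=amin]
def hsv(c): return cv2.cvtColor(c["color"],cv2.COLOR_RGB2HSV)
def tri(a,b):
    o1,d1=a;o2,d2=b; d1=d1/np.linalg.norm(d1); d2=d2/np.linalg.norm(d2)
    A=np.array([d1,-d2]).T; s=np.linalg.lstsq(A,o2-o1,rcond=None)[0]
    p=o1+d1*s[0];q=o2+d2*s[1]; return (p+q)/2,np.linalg.norm(p-q)
E
python3 - <<'E'
from h import *
np.set_printoptions(precision=4,suppress=True)
t=bot.read_camera("top"); s=bot.read_camera("scene")
reds={}
for n,c in (("top",t),("scene",s)):
    h=hsv(c); H,S,V=h[...,0],h[...,1],h[...,2]
    red=((H<6)|(H>174))&(S>180)&(V>100)
    print(n,"red",[(b[1],b[2]) for b in blobs(red,6)])
    gold=(H>6)&(H<24)&(S>200)&(V>120)
    print("gold",[(b[1],b[2]) for b in blobs(gold,60)])
    dark=(V<75)
    print("dark",[(b[1],b[2]) for b in blobs(dark,200)])
im=t["color"][100:260,180:420,::-1]
cv2.imwrite("pics/topz.png",cv2.resize(im,None,fx=3.3,fy=3.3,interpolation=cv2.INTER_CUBIC))
im=s["color"][120:330,200:500,::-1]
cv2.imwrite("pics/scenez.png",cv2.resize(im,None,fx=2.6,fy=2.6,interpolation=cv2.INTER_CUBIC))
E
```

```text
top red [(array([219, 211,   7,   6,  36], dtype=int32), array([221.9722, 213.3889]))]
gold [(array([343, 124,  29,  28, 460], dtype=int32), array([357.1022, 137.4848])), (array([355, 204,  30,  29, 492], dtype=int32), array([369.8516, 217.935 ]))]
dark [(array([  11,    0,  228,   79, 8654], dtype=int32), array([121.8982,  24.0254])), (array([  481,     0,   159,   400, 34678], dtype=int32), array([588.5579, 168.6818])), (array([134,  60,  88,  32, 379], dtype=int32), array([166.5963,  66.533 ])), (array([134,  61,  92,  37, 367], dtype=int32), array([190.6621,  90.0817])), (array([    0,    84,   138,   316, 10655], dtype=int32), array([ 47.3033, 220.4462])), (array([217, 121,  25,  25, 294], dtype=int32), array([231.6122, 135.9082])), (array([450, 139,  27,  26, 282], dtype=int32), array([458.5674, 154.4645])), (array([348, 162,  31,  31, 758], dtype=int32), array([363.2573, 176.9182])), (array([ 200,  175,   57,   46, 1110], dtype=int32), array([227.0432, 197.2694])), (array([  83,  241,   35,   91, 2591], dtype=int32), array([ 99.2898, 283.1833])), (array([ 276,  359,   75,   41
[... 1591 characters left out ...]
 48,   43, 1400], dtype=int32), array([284.2729, 242.5771])), (array([138, 227,  44,  26, 440], dtype=int32), array([160.6068, 240.7341])), (array([ 212,  227,  187,  106, 2735], dtype=int32), array([293.0757, 286.959 ])), (array([ 441,  243,  199,  157, 7224], dtype=int32), array([557.2741, 340.7845])), (array([516, 253,  43,  34, 402], dtype=int32), array([536.5846, 269.3234])), (array([159, 263,  47,  30, 470], dtype=int32), array([183.4872, 282.2064])), (array([   0,  290,  133,  110, 6376], dtype=int32), array([ 53.1501, 340.5932])), (array([384, 299, 102,  40, 918], dtype=int32), array([441.5109, 324.4031])), (array([196, 300,  47,  35, 486], dtype=int32), array([219.8374, 325.2963]))]
```

View pics/topz.png

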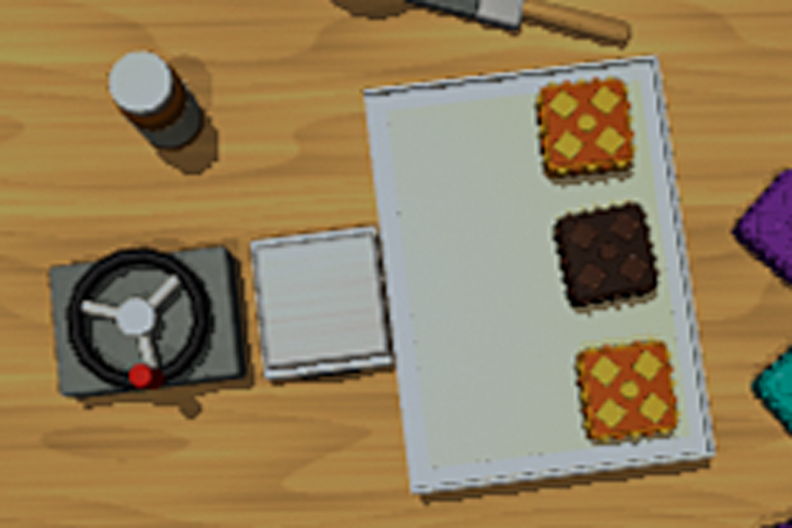

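View pics/scenez.png

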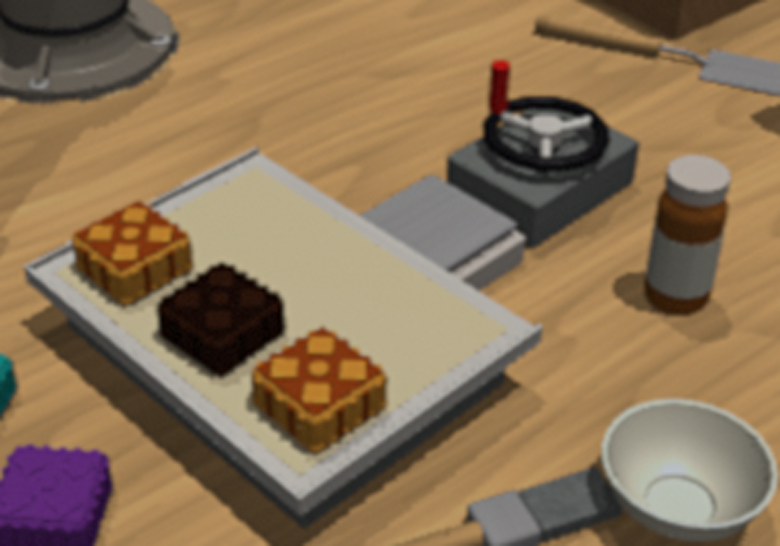

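Run:
```python
from h import *
np.set_printoptions(precision=4,suppress=True)
t=bot.read_camera("top"); s=bot.read_camera("scene")
cs=[onz(t,290.6,127.9,.06),onz(t,379.1,117.6,.066),onz(t,396.1,237.9,.066),onz(t,305.2,248.5,.06)]
for c in cs: print(c)
print("sides",[np.linalg.norm((cs[i]-cs[(i+1)%4])[:2]) for i in range(4)])
mid=np.mean(cs,0); print("mid",mid)
ga=onz(t,357.1,137.5,.096); gb=onz(t,369.85,217.93,.096); dk=onz(t,363.26,176.92,.094)
print("gold",ga,gb,np.linalg.norm(ga-gb),"dark",dk)
ex=(cs[0]+cs[1]-cs[2]-cs[3])[:2]; print("yaw edges",np.arctan2(ex[1],ex[0]),"gold",np.arctan2((ga-gb)[1],(ga-gb)[0]))
ey=cs[0]+cs[3]-cs[1]-cs[2]; print("yaw ey",np.arctan2(-ey[0],ey[1]))
print("red top",onz(t,221.97,213.39,.122), "wheel",onz(t,221.5,195.8,.075))
print("red tri",tri(ray(t,221.97,212.9),ray(s,392.4,144.3)))
# wheel rim dark in top
h=hsv(t);m=(h[...,2]<45);m[:, :195]=0;m[:,252:]=0;m[:170]=0;m[225:]=0
b=max(blobs(m),key=lambda b:b[1][4]);pts=cv2.findContours(b[3].astype(np.uint8),0,1)[0][0];print(b[1],cv2.fitEllipse(pts))
# predicted points
for yaw in (np.arctan2(ex[1],ex[0]),):
  c,sn=np.cos(yaw),np.sin(yaw); Y=np.array([-sn,c]); 
  print("pan",mid[:2]+.18*Y,"axis",mid[:2]+.328*Y,"place",mid[:2]-.061*Y)
```

```text
[0.7093 0.0333 0.06  ]
[ 0.7326 -0.2125  0.066 ]
[ 0.4009 -0.2461  0.066 ]
[ 0.3771 -0.0021  0.06  ]
sides [np.float64(0.24686359557055768), np.float64(0.33336515951993323), np.float64(0.24511550693015866), np.float64(0.3340353494042512)]
mid [ 0.555  -0.1069  0.063 ]
gold [ 0.67   -0.1465  0.096 ] [ 0.4543 -0.1735  0.096 ] 0.21739932184993843 dark [ 0.5633 -0.1599  0.094 ]
yaw edges 0.10366705701832668 gold 0.12441883368530199
yaw ey 0.09590156806413964
red top [0.4716 0.2077 0.122 ] wheel [0.5217 0.22   0.075 ]
red tri (array([0.4727, 0.2074, 0.1221]), np.float64(0.0006482054636641742))
[200 175  52  46 790] ((223.4394989013672, 199.56336975097656), (42.81199264526367, 46.617069244384766), 103.49199676513672)
pan [0.5363 0.0722] axis [0.521  0.2194] place [ 0.5613 -0.1675]
```

Run:
```python
from h import *
from scipy.spatial.transform import Rotation as Ro
np.set_printoptions(precision=4,suppress=True)
t=bot.read_camera("top"); s=bot.read_camera("scene")
yaw=.101;X=np.array([np.cos(yaw),np.sin(yaw)]);Y=np.array([-X[1],X[0]]);pan=np.array([.5363,.0722])
for z in (.04,.045,.05,.055,.06):
    r=[]
    for a,b in ((-1,1),(1,1),(1,-1)):
        p=pan+.052*(a*X+b*Y); P=[*p,z]
        r+=[(proj(s,P)-[200,120])*2.6,(proj(t,P)-[180,100])*3.3]
    print(z,*r)
for n,c,box in (("s",s,(160,280,320,430)),("t",t,(150,230,240,320))):
    a,b,d,e=box; cv2.imwrite(f"pics/pan_{n}.png",cv2.resize(c["color"][a:b,d:e,::-1],None,fx=7,fy=7,interpolation=cv2.INTER_CUBIC)[:600,:800])
q=bot.get_obs()["tool_rot"]; print(Ro.from_quat(q,scalar_first=True).as_matrix())
```

```text
0.04 [428.1225 174.2239] [267.3067 368.6001] [514.3902 224.4825] [254.5224 246.4049] [431.3246 277.3107] [376.8729 231.9862]
0.045 [428.297 169.769] [266.5225 368.2348] [514.7953 219.9191] [253.6903 245.5076] [431.5263 272.6614] [376.5776 231.0271]
0.05 [428.4724 165.2924] [265.7313 367.8662] [515.2025 215.3322] [252.8508 244.6023] [431.729  267.9869] [376.2798 230.0595]
0.055 [428.6487 160.7939] [264.933  367.4943] [515.6117 210.7217] [252.0039 243.6891] [431.9329 263.2872] [375.9794 229.0835]
0.06 [428.8258 156.2733] [264.1276 367.1191] [516.0231 206.0874] [251.1495 242.7677] [432.1379 258.5619] [375.6763 228.0987]
[[-0.      0.9739  0.2268]
 [ 0.0001  0.2268 -0.9739]
 [-1.     -0.     -0.0001]]
```

View pics/pan_s.png

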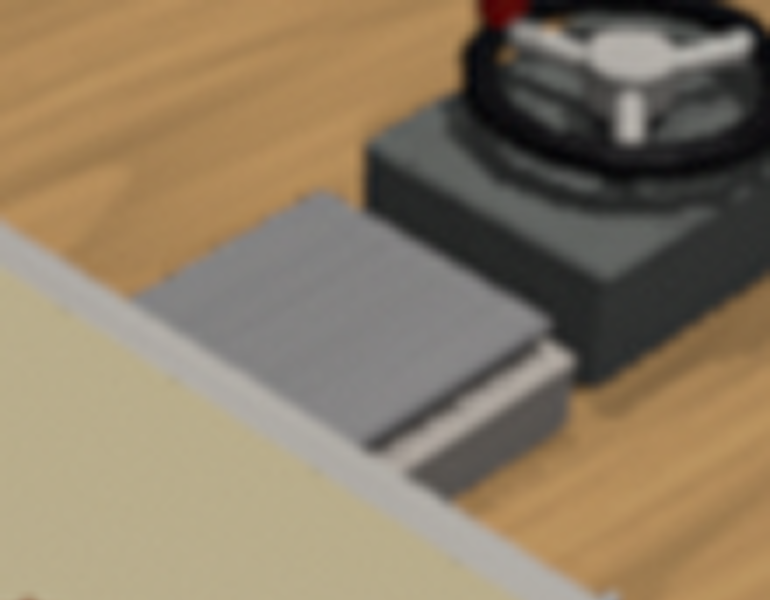

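The red handle top triangulates to z = 0.122, which agrees with the given height. The axis is about (0.521, 0.2195) and the handle radius comes out at 0.0505. In the close-up the pan corners sit at z ≈ 0.041, so the lift is about -0.018 and the wheel needs roughly 3.5 rad. I'll move over to the wheel now.

{"op": "drive_tool", "data": {
  "slide": [
    [35,22,0],
    [70,44,0],
    [105,66,0],
    [140,88,0],
    [175,110,0],
    [210,135,0],
    [245,165,0],
    [280,195,0],
    [315,225,0],
    [345,260,0]
  ],
  "turn": [
    [0,0,0.14],
    [0,0,0.28],
    [0,0,0.42],
    [0,0,0.56],
    [0,0,0.7],
    [0,0,0.84],
    [0,0,0.98],
    [0,0,1.12],
    [0,0,1.26],
    [0,0,1.4]
  ],
  "gripper": [1,1,1,1,1,1,1,1,1,1]
}}

```text
t: 1.45
eef_pos: [0.4996, -0.3965, 0.2314]
tool_rot: [0.707, -0.023, 0.707, 0.022]
contact_force: [0.5, -0.8, -0.8]
gripper_width: 1.0
```

```bash
python3 -c "
from h import *
o=bot.get_obs();print(o['t'],o['q'],o['eef_pos'],o['tool_rot'])"
```

```text
1.45 [ 0.85646667  0.44458207 -0.3859943   1.62880706  0.18264987  1.1030641
  0.48517139] [ 0.49961816 -0.39649978  0.23142302] [ 0.70697726 -0.02258967  0.70652837  0.02214755]
```

{"op": "drive_tool", "data": {
  "slide": [
    [20,40,0],
    [40,80,0],
    [55,125,0],
    [65,170,0],
    [70,215,0],
    [70,260,0],
    [65,305,0],
    [55,350,0],
    [40,395,0],
    [20,440,0]
  ],
  "turn": [
    [0,0,0.14],
    [0,0,0.28],
    [0,0,0.42],
    [0,0,0.56],
    [0,0,0.7],
    [0,0,0.84],
    [0,0,0.98],
    [0,0,1.12],
    [0,0,1.26],
    [0,0,1.4]
  ],
  "gripper": [1,1,1,1,1,1,1,1,1,1]
}}

```text
t: 2.45
eef_pos: [0.5194, 0.0452, 0.2317]
tool_rot: [0.526, -0.474, 0.524, 0.474]
contact_force: [0.2, 1.5, -0.6]
gripper_width: 0.999
```

{"op": "drive_tool", "data": {
  "slide": [
    [-10,40,0],
    [-20,80,0],
    [-35,120,-10],
    [-47,162,-20],
    [-47,162,-30],
    [-47,162,-40],
    [-47,162,-40]
  ],
  "turn": [
    [0,0,0.12],
    [0,0,0.24],
    [0,0,0.36],
    [0,0,0.36],
    [0,0,0.36],
    [0,0,0.36],
    [0,0,0.36]
  ],
  "gripper": [1,1,1,1,1,1,1]
}}

```text
t: 3.15
eef_pos: [0.4721, 0.2054, 0.1902]
tool_rot: [0.432, -0.56, 0.432, 0.56]
contact_force: [-0.1, -0.2, 1.0]
gripper_width: 0.995
```

```bash
cat >> h.py <<'E'
def red(c,vmin=60):
    h=hsv(c); H,S,V=h[...,0],h[...,1],h[...,2]
    return ((H<6)|(H>174))&(S>180)&(V>vmin)
E
python3 - <<'E'
from h import *
np.set_printoptions(precision=4,suppress=True)
o=bot.get_obs();print(o['q'],o['eef_pos'],o["contact_force"])
c=bot.read_camera("wrist"); cv2.imwrite("pics/w1.png",c["color"][:,:,::-1])
for b in blobs(red(c)): print(b[1],b[2],onz(c,*b[2],.122))
t=bot.read_camera("top"); cv2.imwrite("pics/t1.png",t["color"][:,:,::-1])
E
```

```text
[ 0.2302  0.4109 -0.9394  1.9297  0.3936  0.9981  0.938 ] [0.4721 0.2054 0.1902] [-0.14   -0.2343  1.0236]
[316 196  22  34 391] [325.5729 209.6701] [0.4666 0.2039 0.122 ]
```

View pics/w1.png

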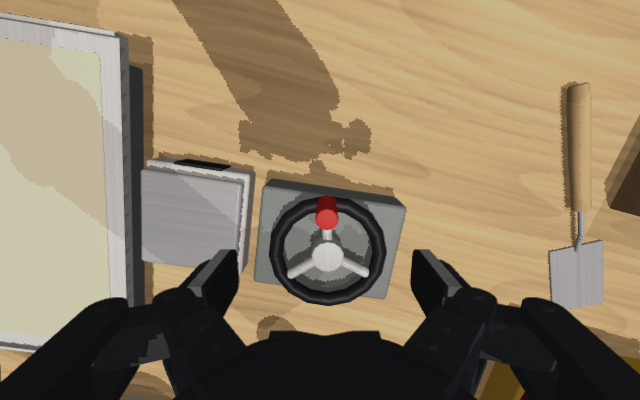

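In the wrist view the red top disc is at about (326.5, 218), the hub at (327, 257) and the rim spans (270–385, 197–305). I'll refine the handle and axis positions from it.

Run:
```python
from h import *
np.set_printoptions(precision=4,suppress=True)
c=bot.read_camera("wrist")
h=hsv(c); m=red(c)&(h[...,2]>150); 
for b in blobs(m,10): print(b[1],b[2],onz(c,*b[2],.122), h[...,2][red(c)].min())
print("hub",onz(c,327,256,.075))
m=(h[...,2]<45);m[:,:255]=0;m[:,400:]=0;m[:190]=0;m[310:]=0
b=max(blobs(m),key=lambda b:b[1][4]);pts=cv2.findContours(b[3].astype(np.uint8),0,1)[0][0];e=cv2.fitEllipse(pts);print(b[1],e,onz(c,*e[0],.067))
# pan corners in wrist (top):
```

```text
[316 207  21  21 127] [324.189  218.9449] [0.4753 0.2052 0.122 ] 65
hub [0.5258 0.2212 0.075 ]
[ 277  206  102   92 1535] ((327.1730651855469, 250.26499938964844), (87.6573715209961, 96.06758117675781), 88.9621353149414) [0.5232 0.2208 0.067 ]
```

{"op": "drive_tool", "data": {
  "slide": [
    [2,2,-40],
    [2,2,-80],
    [2,2,-100],
    [2,2,-100],
    [2,2,-100],
    [2,2,-100],
    [2,2,-100],
    [2,2,-100],
    [2,2,-100]
  ],
  "turn": [
    [0,0,0],
    [0,0,0],
    [0,0,0],
    [0,0,0],
    [0,0,0],
    [0,0,0],
    [0,0,0],
    [0,0,0],
    [0,0,0]
  ],
  "gripper": [1,1,1,0.5,0,0,0,0,0],
  "squeeze": 40
}}

```text
t: 4.2
eef_pos: [0.476, 0.2081, 0.0931]
tool_rot: [-0.433, 0.56, -0.431, -0.559]
contact_force: [-1.1, -1.5, 7.1]
gripper_width: 0.196
```

Run:
```python
from h import *
o=bot.get_obs();print(o['q'],o['eef_pos'],o["contact_force"])
c=bot.read_camera("wrist"); cv2.imwrite("pics/w2.png",c["color"][:,:,::-1])
```

```text
[ 0.12923275  0.54513076 -0.83773504  2.00298788  0.5515653   0.82942059
  0.8030257 ] [0.47598009 0.20811415 0.09312382] [-1.05842014 -1.52645687  7.05190036]
```

View pics/w2.png

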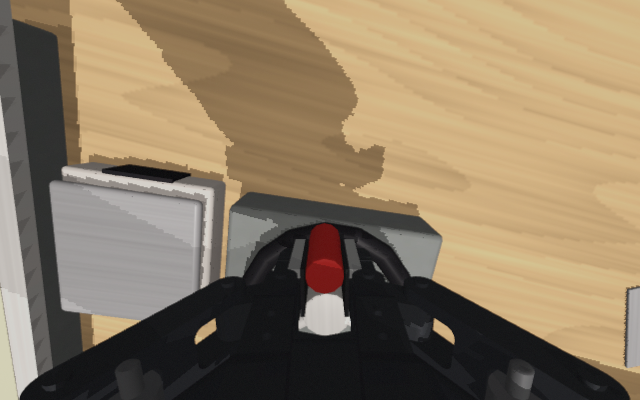

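```bash
cat > arc.py <<'E'
import sys; from h import *
o=bot.get_obs(); A=np.array([float(sys.argv[1]),float(sys.argv[2])]); st=float(sys.argv[3]); n=int(sys.argv[4])
r=o["eef_pos"][:2]-A; print("r",np.linalg.norm(r),np.degrees(np.arctan2(r[1],r[0])),o["q"])
S=[];T=[]
for k in range(1,n+1):
    a=-st*k; d=np.array([[np.cos(a),-np.sin(a)],[np.sin(a),np.cos(a)]])@r-r
    S.append([round(d[0]*1000),round(d[1]*1000),0]); T.append([0,0,round(a,3)])
print(S);print(T)
E
python3 arc.py .523 .2205 .12 10
```

```text
r 0.048625918287265806 -165.2728971784787 [ 0.12913786  0.5451965  -0.83770633  2.00296577  0.55161395  0.82944877
  0.80300644]
[[-1, 6, 0], [-2, 12, 0], [-1, 17, 0], [0, 23, 0], [1, 29, 0], [4, 34, 0], [6, 39, 0], [10, 44, 0], [14, 48, 0], [18, 52, 0]]
[[0, 0, -0.12], [0, 0, -0.24], [0, 0, -0.36], [0, 0, -0.48], [0, 0, -0.6], [0, 0, -0.72], [0, 0, -0.84], [0, 0, -0.96], [0, 0, -1.08], [0, 0, -1.2]]
```

{"op": "drive_tool", "data": {
  "slide": [
    [-1,6,0],
    [-2,12,0],
    [-1,17,0],
    [0,23,0],
    [1,29,0]
  ],
  "turn": [
    [0,0,-0.12],
    [0,0,-0.24],
    [0,0,-0.36],
    [0,0,-0.48],
    [0,0,-0.6]
  ],
  "gripper": [0,0,0,0,0],
  "squeeze": 25
}}

```text
t: 4.75
eef_pos: [0.4765, 0.237, 0.0932]
tool_rot: [0.58, -0.407, 0.579, 0.404]
contact_force: [1.1, -0.9, -4.1]
gripper_width: 0.193
```

```bash
python3 arc.py .523 .2205 .12 10
```

```text
r 0.049355629055124264 160.52969406429753 [-0.0324766   0.51680044 -0.69247672  1.97900099  0.45869866  0.80348604
  0.2339827 ]
[[2, 5, 0], [5, 11, 0], [9, 15, 0], [13, 20, 0], [17, 23, 0], [22, 27, 0], [28, 29, 0], [33, 31, 0], [39, 32, 0], [45, 33, 0]]
[[0, 0, -0.12], [0, 0, -0.24], [0, 0, -0.36], [0, 0, -0.48], [0, 0, -0.6], [0, 0, -0.72], [0, 0, -0.84], [0, 0, -0.96], [0, 0, -1.08], [0, 0, -1.2]]
```

Low forces, so the wheel is turning. I'll continue.

{"op": "drive_tool", "data": {
  "slide": [
    [2,5,0],
    [5,11,0],
    [9,15,0],
    [13,20,0],
    [17,23,0],
    [22,27,0],
    [28,29,0],
    [33,31,0],
    [39,32,0],
    [45,33,0]
  ],
  "turn": [
    [0,0,-0.12],
    [0,0,-0.24],
    [0,0,-0.36],
    [0,0,-0.48],
    [0,0,-0.6],
    [0,0,-0.72],
    [0,0,-0.84],
    [0,0,-0.96],
    [0,0,-1.08],
    [0,0,-1.2]
  ],
  "gripper": [0,0,0,0,0,0,0,0,0,0]
}}

```text
t: 5.75
eef_pos: [0.5207, 0.2707, 0.0932]
tool_rot: [0.706, -0.007, 0.708, 0.005]
contact_force: [-2.0, 0.5, -2.1]
gripper_width: 0.197
```

```bash
python3 arc.py .523 .2205 .12 10;  python3 - <<'E'
from h import *
c=bot.read_camera("wrist"); cv2.imwrite("pics/w3.png",c["color"][:,:,::-1])
E
```

```text
r 0.0502595012888113 92.60138592042605 [-0.28636134  0.52991801 -0.39257662  1.86145837  0.27318899  0.80627188
 -0.80418618]
[[6, 0, 0], [12, -1, 0], [18, -2, 0], [23, -5, 0], [29, -7, 0], [34, -11, 0], [38, -15, 0], [42, -20, 0], [45, -25, 0], [48, -30, 0]]
[[0, 0, -0.12], [0, 0, -0.24], [0, 0, -0.36], [0, 0, -0.48], [0, 0, -0.6], [0, 0, -0.72], [0, 0, -0.84], [0, 0, -0.96], [0, 0, -1.08], [0, 0, -1.2]]
```

View pics/w3.png

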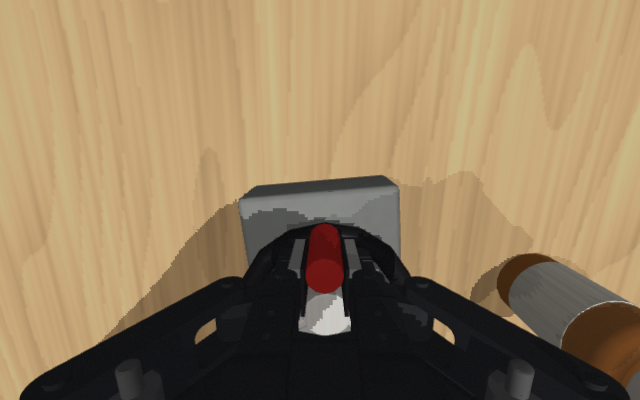

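{"op": "drive_tool", "data": {
  "slide": [
    [6,0,0],
    [12,-1,0],
    [18,-2,0],
    [23,-5,0],
    [29,-7,0],
    [34,-11,0],
    [38,-15,0],
    [42,-20,0],
    [45,-25,0],
    [48,-30,0]
  ],
  "turn": [
    [0,0,-0.12],
    [0,0,-0.24],
    [0,0,-0.36],
    [0,0,-0.48],
    [0,0,-0.6],
    [0,0,-0.72],
    [0,0,-0.84],
    [0,0,-0.96],
    [0,0,-1.08],
    [0,0,-1.2]
  ],
  "gripper": [0,0,0,0,0,0,0,0,0,0]
}}

```text
t: 6.8
eef_pos: [0.5682, 0.2412, 0.0932]
tool_rot: [0.584, 0.396, 0.587, -0.397]
contact_force: [-4.6, 0.3, 0.6]
gripper_width: 0.197
```

```bash
python3 arc.py .523 .2205 .1 6;  python3 - <<'E'
from h import *
s=bot.read_camera("scene")
cv2.imwrite("pics/pan_s2.png",cv2.resize(s["color"][160:280,320:430,::-1],None,fx=7,fy=7,interpolation=cv2.INTER_CUBIC)[:600,:800])
c=bot.read_camera("wrist"); cv2.imwrite("pics/w4.png",c["color"][:,:,::-1])
E
```

```text
r 0.04967411711390272 24.590192598303993 [-0.43330971  0.54254714 -0.09043749  1.80243301  0.06048527  0.80375266
 -1.74332121]
[[2, -5, 0], [3, -9, 0], [4, -14, 0], [4, -19, 0], [4, -24, 0], [4, -29, 0]]
[[0, 0, -0.1], [0, 0, -0.2], [0, 0, -0.3], [0, 0, -0.4], [0, 0, -0.5], [0, 0, -0.6]]
```

View pics/w4.png

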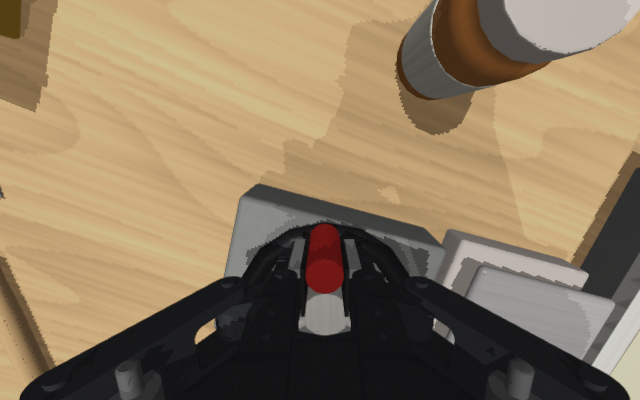

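View pics/pan_s2.png

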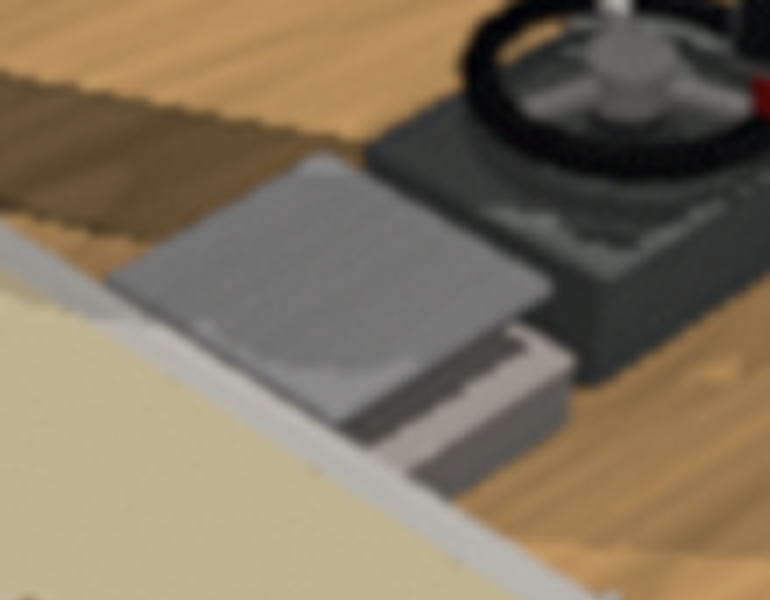

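Wheel travel so far is 2.97 rad. The pan corner rose from row 188 to row 153 in the zoom, about 14.5 mm, so it matches. The pan is now around -3 mm, so I'll turn another 0.5 rad and then check closely.

{"op": "drive_tool", "data": {
  "slide": [
    [2,-5,0],
    [3,-9,0],
    [4,-14,0],
    [4,-19,0],
    [4,-24,0],
    [4,-24,0]
  ],
  "turn": [
    [0,0,-0.1],
    [0,0,-0.2],
    [0,0,-0.3],
    [0,0,-0.4],
    [0,0,-0.5],
    [0,0,-0.5]
  ],
  "gripper": [0,0,0,0,0,0]
}}

```text
t: 7.5
eef_pos: [0.5719, 0.2169, 0.0932]
tool_rot: [-0.469, -0.527, -0.472, 0.528]
contact_force: [-2.1, 1.6, -1.9]
gripper_width: 0.195
```

```bash
python3 arc.py .523 .2205 .1 6;  python3 - <<'E'
from h import *
np.set_printoptions(precision=2,suppress=True)
s=bot.read_camera("scene")
cv2.imwrite("pics/pan_s3.png",cv2.resize(s["color"][160:260,290:420,::-1],None,fx=6,fy=6,interpolation=cv2.INTER_CUBIC))
yaw=.101;X=np.array([np.cos(yaw),np.sin(yaw)]);Y=np.array([-X[1],X[0]]);mid=np.array([.555,-.1069]);pan=np.array([.5363,.0722])
f=lambda P:(proj(s,P)-[290,160])*6
for sx in(-1,1):
  for z in(.06,.066): print("tray",sx,z,f([*(mid+sx*.165*X+.1225*Y),z]))
for a,b in ((-1,1),(1,1),(1,-1),(-1,-1)): print("pan",a,b,f([*(pan+.052*(a*X+b*Y)),.06]),f([*(pan+.052*(a*X+b*Y)),.055]))
c=bot.read_camera("wrist"); cv2.imwrite("pics/w5.png",c["color"][:,:,::-1])
E
```

```text
r 0.04904119531677952 -4.172836820329521 [-0.48751556  0.53258769  0.03401083  1.82402372 -0.03086841  0.78870361
 -2.12165689]
[[-1, -5, 0], [-2, -10, 0], [-3, -14, 0], [-5, -19, 0], [-8, -23, 0], [-11, -27, 0]]
[[0, 0, -0.1], [0, 0, -0.2], [0, 0, -0.3], [0, 0, -0.4], [0, 0, -0.5], [0, 0, -0.6]]
tray -1 0.06 [ 52.01 112.48]
tray -1 0.066 [51.34 99.96]
tray 1 0.06 [692.73 520.4 ]
tray 1 0.066 [694.16 506.9 ]
pan -1 1 [449.6  120.63] [449.19 131.06]
pan 1 1 [650.82 235.59] [649.87 246.28]
pan 1 -1 [457.24 356.68] [456.77 367.59]
pan -1 -1 [256.75 229.77] [256.82 240.42]
```

View pics/pan_s3.png

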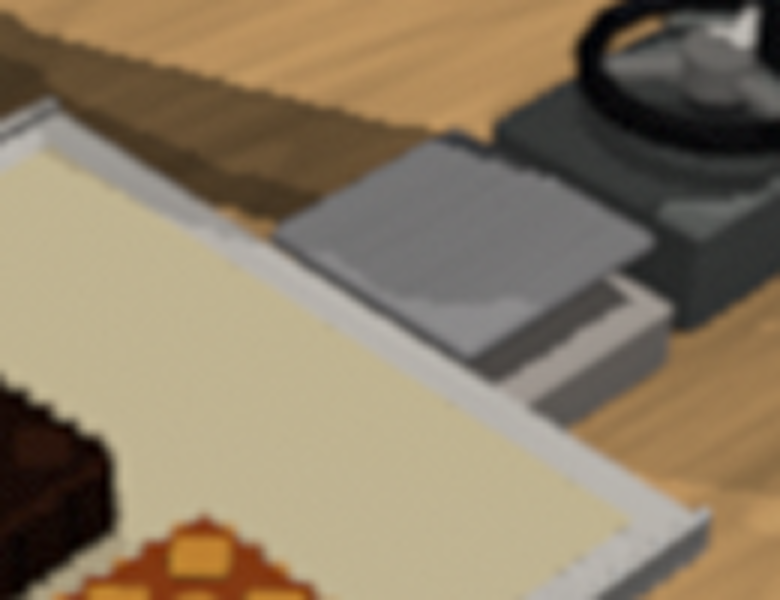

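View pics/w5.png

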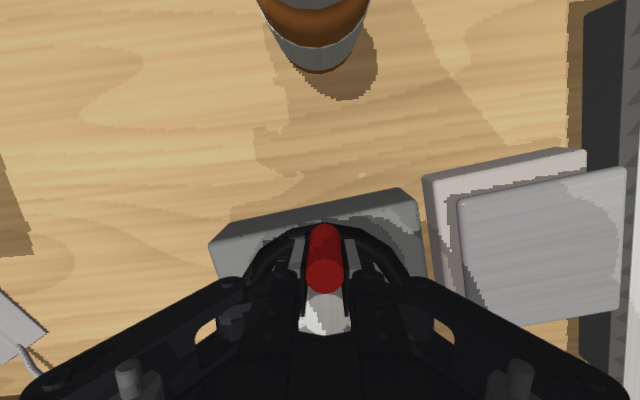

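Total travel is 3.47 rad, or 17.4 mm. The start can't be lower than -18 mm, so the lift is at least -0.6 mm, and the scene view puts the pan corners at or just below tray level. I'll release, then verify with two wrist views.

{"op": "drive_tool", "data": {
  "slide": [
    [0,0,0],
    [0,0,0],
    [0,0,0],
    [0,0,0],
    [0,0,20],
    [0,0,60],
    [0,0,100],
    [0,-40,140],
    [0,-80,150],
    [0,-120,150]
  ],
  "turn": [
    [0,0,0],
    [0,0,0],
    [0,0,0],
    [0,0,0],
    [0,0,0],
    [0,0,0],
    [0,0,0],
    [0,0,0.14],
    [0,0,0.28],
    [0,0,0.42]
  ],
  "gripper": [1,1,1,1,1,1,1,1,1,1]
}}

```text
t: 8.6
eef_pos: [0.5737, 0.0957, 0.2466]
tool_rot: [0.572, 0.416, 0.572, -0.415]
contact_force: [0.5, 0.6, -0.3]
gripper_width: 0.997
```

Run:
```python
from h import *
from scipy.spatial.transform import Rotation as Ro
c=bot.read_camera("wrist"); cv2.imwrite("pics/w6.png",c["color"][:,:,::-1])
import pickle; pickle.dump(c,open("w6.pkl","wb"))
o=bot.get_obs();print(o["q"],Ro.from_quat(o["tool_rot"],scalar_first=True).as_matrix()[:,2],-c["R"].T@c["t"]-o["eef_pos"])
```

```text
[-2.68459123e-01  3.09127369e-01  1.19965063e-02  1.77283337e+00
 -2.83141900e-05  1.06289383e+00 -1.51301002e+00] [ 0.309628   -0.95085158  0.00343165] [0.06313885 0.02857809 0.14509631]
```

View pics/w6.png

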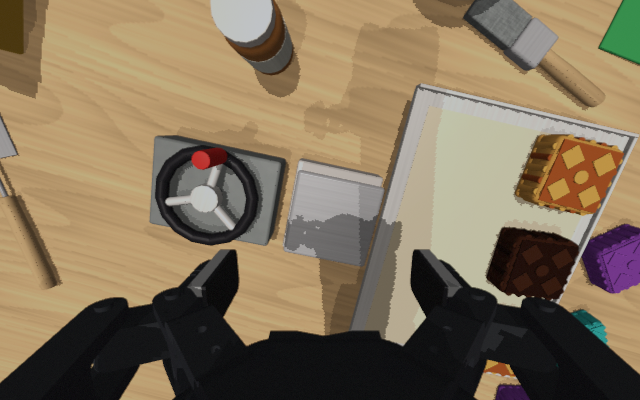

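The wrist view shows the wheel at (205,197), the handle at (208,158), the pan at about (333,215), the dark cake at (535,265) and the jar still standing. Next I'll turn the jaws along the tray's x and move over the tray for the second view.

{"op": "drive_tool", "data": {
  "slide": [
    [-3,-15,0],
    [-6,-30,0],
    [-9,-45,0],
    [-12,-60,0],
    [-15,-75,0],
    [-18,-90,0],
    [-20,-105,0],
    [-22,-120,0],
    [-22,-130,0],
    [-22,-130,0]
  ],
  "turn": [
    [0,0,0.14],
    [0,0,0.28],
    [0,0,0.42],
    [0,0,0.56],
    [0,0,0.7],
    [0,0,0.84],
    [0,0,0.98],
    [0,0,1.12],
    [0,0,1.25],
    [0,0,1.357]
  ],
  "gripper": [0.9,0.8,0.7,0.6,0.5,0.5,0.5,0.5,0.5,0.5]
}}

```text
t: 9.65
eef_pos: [0.551, -0.046, 0.2451]
tool_rot: [0.707, -0.038, 0.705, 0.035]
contact_force: [-0.1, 0.7, 0.4]
gripper_width: 0.501
```

Run:
```python
from h import *
from scipy.spatial.transform import Rotation as Ro
c=bot.read_camera("wrist"); cv2.imwrite("pics/w7.png",c["color"][:,:,::-1])
import pickle; pickle.dump(c,open("w7.pkl","wb"))
o=bot.get_obs();print(o["q"],Ro.from_quat(o["tool_rot"],scalar_first=True).as_matrix()[:,2],-c["R"].T@c["t"]-o["eef_pos"])
```

```text
[ 0.09139557  0.2679791  -0.1503279   1.82955963  0.05012308  1.0439529
  0.02972277] [0.99412024 0.10823086 0.00332039] [-0.00648033  0.06337009  0.14324957]
```

View pics/w7.png

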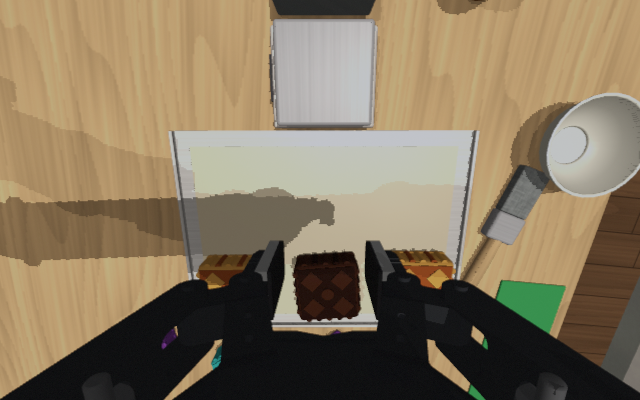

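Good view: the pan spans (274–376, 20–127), the tray's +y edge runs (170–479, 131), and the dark cake is at (326, 287). I'll compare apparent sizes at z = 0.06.

Run:
```python
from h import *
import pickle
np.set_printoptions(precision=4,suppress=True)
c=pickle.load(open("w7.pkl","rb")); d=pickle.load(open("w6.pkl","rb"))
cv2.imwrite("pics/w7p.png",cv2.resize(c["color"][10:140,260:390,::-1],None,fx=4.6,fy=4.6,interpolation=cv2.INTER_CUBIC))
cv2.imwrite("pics/w6p.png",cv2.resize(d["color"][80:280,280:440,::-1],None,fx=3,fy=3,interpolation=cv2.INTER_CUBIC))
cv2.imwrite("pics/w7c.png",cv2.resize(c["color"][235:335,260:390,::-1],None,fx=6,fy=6,interpolation=cv2.INTER_CUBIC))
```

```text
(no output)
```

View pics/w7p.png

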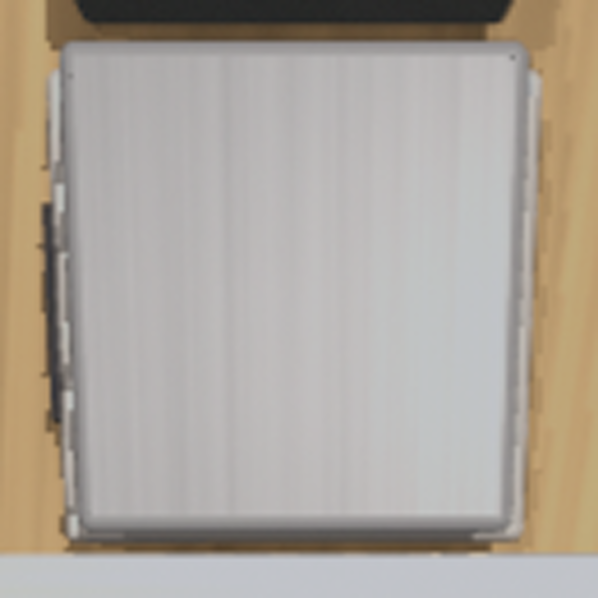

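View pics/w6p.png

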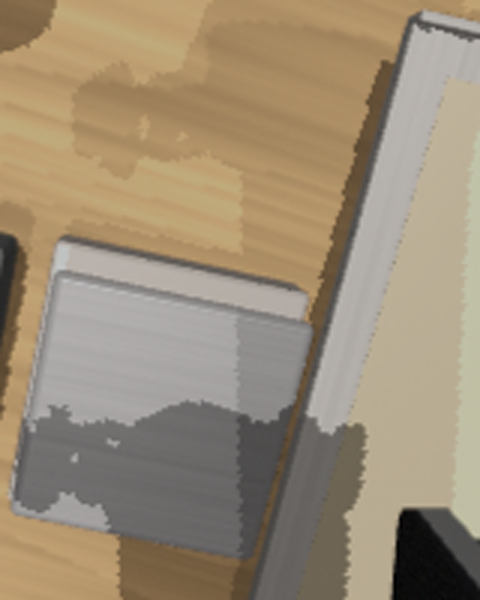

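View pics/w7c.png

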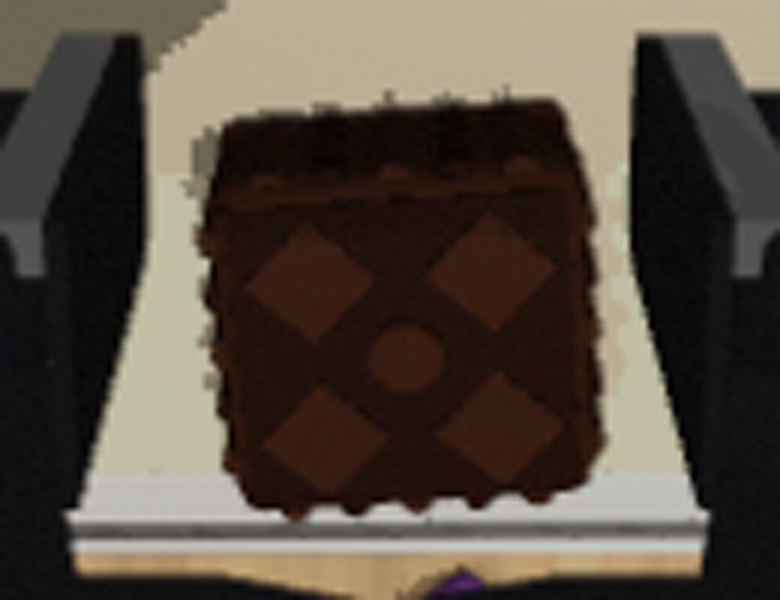

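Run:
```python
from h import *
import pickle
np.set_printoptions(precision=4,suppress=True)
c=pickle.load(open("w7.pkl","rb")); d=pickle.load(open("w6.pkl","rb"))
w7=[(273.5,19.1),(374.6,19.3),(371.5,124.8),(277,125.2)]
P=[onz(c,*p,.06) for p in w7]; print("pan@.06",*P); n=np.linalg.norm
print([n(P[i]-P[(i+1)%4]) for i in range(4)],"mid",np.mean(P,0),"yaw",np.arctan2(*(P[1]+P[2]-P[0]-P[3])[[1,0]]))
T=[onz(c,170.5,130.8,.06),onz(c,478.5,131,.06)];print("tray edge",*T,n(T[0]-T[1]),np.arctan2(*(T[1]-T[0])[[1,0]]))
gap=onz(c,325,130.2,.06)-onz(c,324.5,125,.06);print("gap",gap)
# w6 corners: crop/3+(280,80): wheel-side/jar corner, tray-side/jar corner, tray-side/-x, wheel-side -x
w6={0:(14,512),1:(58,272),2:(312,325),3:(248,557)}
for i in w6:
    u=(w6[i][0]/3+280,w6[i][1]/3+80); print(i,tri(ray(c,*w7[i]),ray(d,*u)))
# tray jar side corner +x+y : w6 crop (415,15), w7 (478.5,131)
print("tray corner",tri(ray(c,478.5,131),ray(d,415/3+280,15/3+80)))
cc=[(x/6+260,y/6+235) for x,y in [(406,357),(310,283),(492,272),(326,447),(501,430)]]
Q=[onz(c,*p,.098) for p in cc];print("cake",Q[0],np.mean(Q[1:],0));v=Q[2]+Q[4]-Q[1]-Q[3];print("cake yaw",np.arctan2(v[1],v[0]))
v=Q[1]+Q[2]-Q[3]-Q[4];print(np.arctan2(-v[0],v[1]))
```

```text
pan@.06 [0.4839 0.1193 0.06  ] [0.5851 0.1295 0.06  ] [0.5968 0.028  0.06  ] [0.4934 0.0171 0.06  ]
[np.float64(0.10172762625143161), np.float64(0.10216359409902989), np.float64(0.10389031104586031), np.float64(0.10266930196088919)] mid [0.5398 0.0735 0.06  ] yaw 0.10332788783517217
tray edge [ 0.3769 -0.0008  0.06  ] [0.7156 0.0335 0.06  ] 0.3403622081564202 0.10100919048312858
gap [ 0.0011 -0.0054  0.    ]
0 (array([0.485 , 0.1178, 0.0639]), np.float64(0.0009337487347012201))
1 (array([0.5848, 0.1286, 0.0627]), np.float64(6.689054913903382e-05))
2 (array([0.5959, 0.0285, 0.0619]), np.float64(0.0015389073390551478))
3 (array([0.4926, 0.0172, 0.0558]), np.float64(0.00040503945938690807))
tray corner (array([0.7113, 0.0343, 0.0658]), np.float64(0.003083859882837982))
cake [ 0.5678 -0.1627  0.098 ] [ 0.5681 -0.1631  0.098 ]
cake yaw 0.18884611968261816
0.17326918199656755
```

Run:
```python
from h import *
import pickle
np.set_printoptions(precision=4,suppress=True)
d=pickle.load(open("w6.pkl","rb"))
h=hsv(d)
for b in blobs(red(d)&(h[...,2]>150),10): print(b[1],b[2],onz(d,b[1][0]+9.5,b[1][1]+b[1][3]/2-.5,.122),onz(d,*b[2],.122))
print("hub",onz(d,205,198,.075))
t=bot.read_camera("top");s=bot.read_camera("scene")
rt=blobs(red(t,100),6);rs=blobs(red(s,100),6);print([(b[1],b[2]) for b in rt],[(b[1],b[2]) for b in rs])
for b in rt: print(onz(t,*b[2],.122))
cv2.imwrite("pics/pan_s4.png",cv2.resize(s["color"][130:260,290:450,::-1],None,fx=5,fy=4.6,interpolation=cv2.INTER_CUBIC))
cv2.imwrite("pics/t4.png",cv2.resize(t["color"][150:230,190:320,::-1],None,fx=6,fy=6,interpolation=cv2.INTER_CUBIC))
```

```text
[192 151  18  18 237] [200.1899 159.8228] [0.5761 0.2153 0.122 ] [0.5755 0.2164 0.122 ]
hub [0.5244 0.2204 0.075 ]
[(array([216, 171,   7,   7,  36], dtype=int32), array([218.9444, 174.25  ]))] [(array([422, 160,   8,   5,  30], dtype=int32), array([425.8   , 161.8333]))]
[0.5729 0.2163 0.122 ]
```

View pics/pan_s4.png

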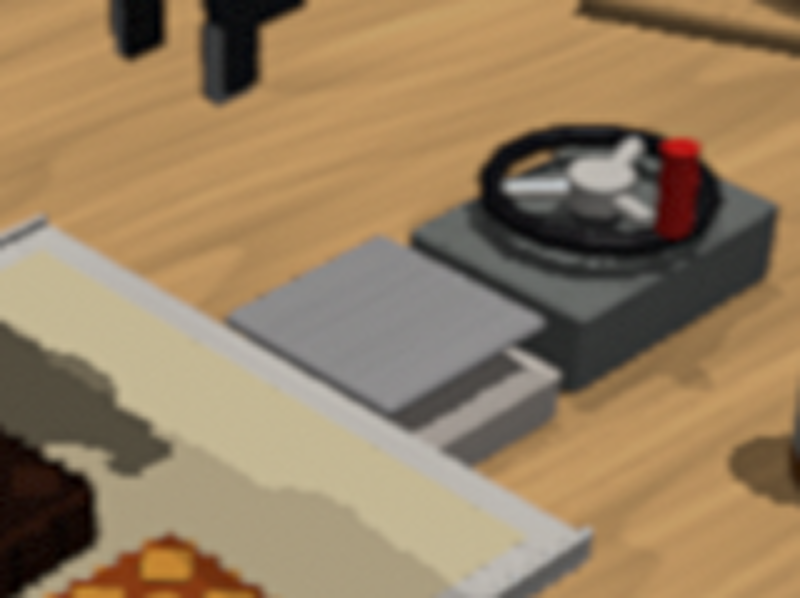

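View pics/t4.png

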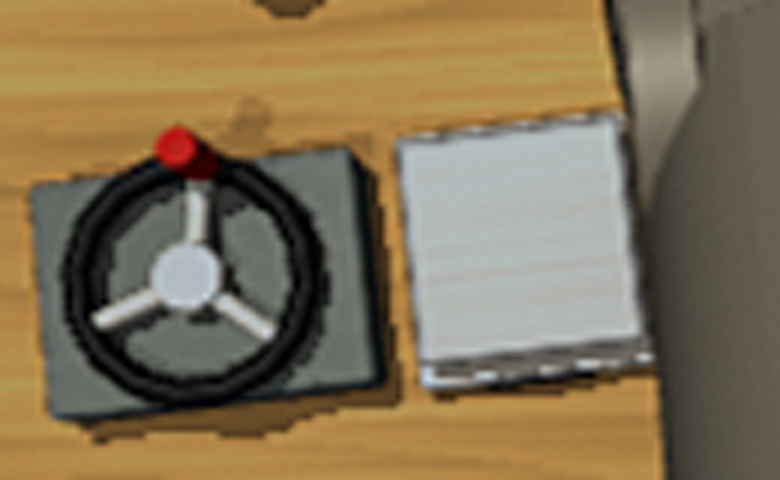

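Pulling the level checks together:
- The handle turned 196.6° (3.43 rad), so the lift is at least -0.8 mm.
- The scene view puts the pan at about 0.059–0.060.
- The wrist triangulation averages 0.061.

The pan is level within tolerance. The cake is at (0.568, -0.163), yawed about 0.08 rad from the tray, and the pan is at (0.540, 0.0735). I'll go in behind the cake with two spread fingertips and push with those.

{"op": "drive_tool", "data": {
  "slide": [
    [6,-45,0],
    [12,-90,0],
    [18,-135,0],
    [23,-173,0],
    [23,-173,-40],
    [23,-173,-80],
    [23,-173,-120],
    [23,-173,-120],
    [23,-173,-120]
  ],
  "turn": [
    [0,0,0],
    [0,0,0],
    [0,0,0],
    [0,0,0],
    [0,0,0],
    [0,0,0],
    [0,0,0],
    [0,0,0],
    [0,0,0]
  ],
  "gripper": [0.5,0.5,0.5,0.5,0.5,0.5,0.5,0.5,0.5]
}}

```text
t: 10.7
eef_pos: [0.5743, -0.2165, 0.1254]
tool_rot: [0.707, -0.035, 0.705, 0.033]
contact_force: [1.6, 0.0, 0.9]
gripper_width: 0.501
```

Run:
```python
from h import *
c=bot.read_camera("wrist"); cv2.imwrite("pics/w8.png",c["color"][:,:,::-1])
o=bot.get_obs();print(o["eef_pos"])
P=[(.568,-.163,.098),(.568,-.163,.06)]
print([proj(c,p) for p in P])
```

```text
[ 0.57542067 -0.21690426  0.1268501 ]
[array([321.15460509, 148.21472079]), array([321.59592753, 144.81887001])]
```

View pics/w8.png

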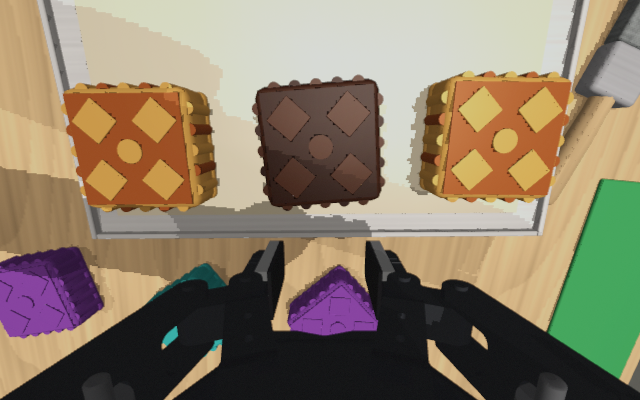

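The cake's centre circle is at (320,147) and the prediction was (321,148), so the fit is good. The fingertips at x ≈ 272 and 375 are centred on the cake. I'll descend slightly further back.

{"op": "drive_tool", "data": {
  "slide": [
    [0,-5,-20],
    [0,-5,-40],
    [0,-5,-53],
    [0,-5,-53],
    [0,-5,-53]
  ],
  "turn": [
    [0,0,0],
    [0,0,0],
    [0,0,0],
    [0,0,0],
    [0,0,0]
  ],
  "gripper": [0.5,0.5,0.5,0.5,0.5]
}}

```text
t: 11.25
eef_pos: [0.5764, -0.222, 0.0752]
tool_rot: [0.709, -0.036, 0.704, 0.033]
contact_force: [-0.3, -0.4, 0.5]
gripper_width: 0.501
```

Run:
```python
from h import *
c=bot.read_camera("wrist"); cv2.imwrite("pics/w9.png",c["color"][:,:,::-1])
s=bot.read_camera("scene"); cv2.imwrite("pics/s9.png",cv2.resize(s["color"][150:330,190:390,::-1],None,fx=3.3,fy=3.3))
```

```text
(no output)
```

View pics/w9.png

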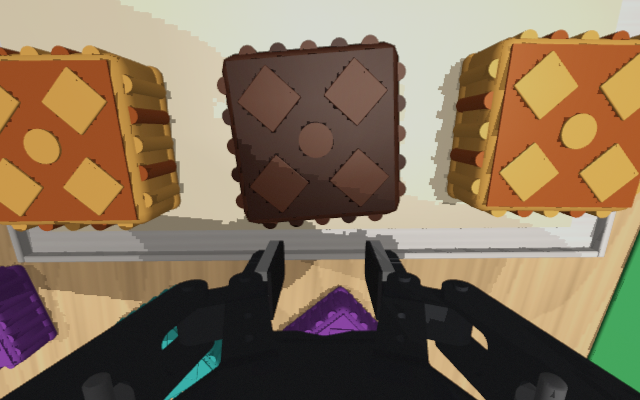

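View pics/s9.png

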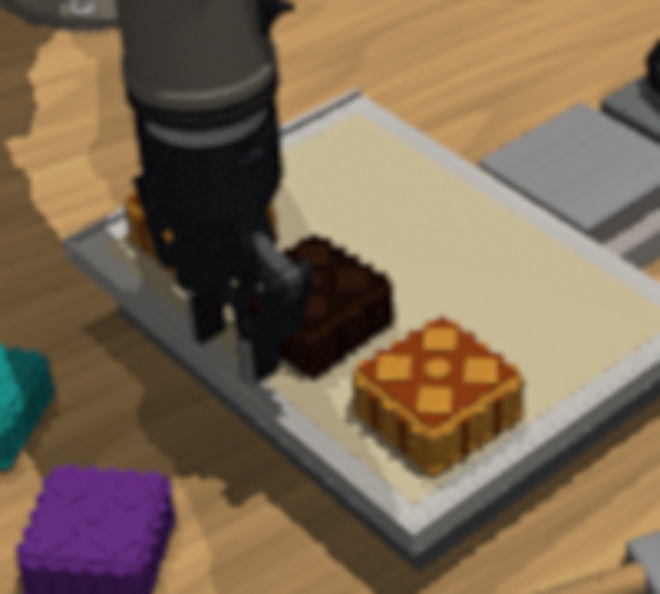

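{"op": "drive_tool", "data": {
  "slide": [
    [-1,4,-1],
    [-1,8,-2],
    [-2,12,-2],
    [-2,16,-2],
    [-3,21,-2],
    [-3,27,-2],
    [-4,34,-2],
    [-5,42,-2],
    [-6,50,-2],
    [-7,58,-2]
  ],
  "turn": [
    [0,0,0],
    [0,0,0],
    [0,0,0],
    [0,0,0],
    [0,0,0],
    [0,0,0],
    [0,0,0],
    [0,0,0],
    [0,0,0],
    [0,0,0]
  ],
  "gripper": [0.5,0.5,0.5,0.5,0.5,0.5,0.5,0.5,0.5,0.5]
}}

```text
t: 12.35
eef_pos: [0.5696, -0.1634, 0.0735]
tool_rot: [0.709, -0.036, 0.703, 0.033]
contact_force: [0.3, -2.7, 1.9]
gripper_width: 0.499
```

Run:
```python
from h import *
c=bot.read_camera("wrist"); cv2.imwrite("pics/w10.png",c["color"][:,:,::-1]); o=bot.get_obs(); print(o["eef_pos"],o["contact_force"])
```

```text
[ 0.5694934  -0.16138736  0.07338912] [-0.08348774 -0.4632949   1.80043274]
```

View pics/w10.png

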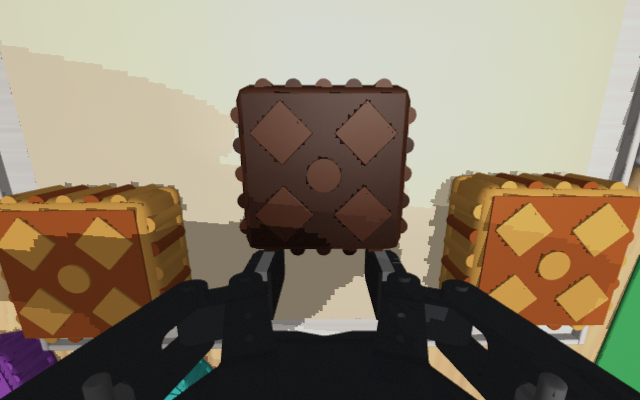

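The cake is now square to the fingers, with its centre circle at (323.5, 176). The golden cakes haven't moved.

```bash
cat > cake.py <<'E'
from h import *
import sys
c=bot.read_camera("wrist"); o=bot.get_obs()
u,v=float(sys.argv[1]),float(sys.argv[2])
P=onz(c,u,v,.098); print("cake",P,"rel",P-o["eef_pos"],"tcp",o["eef_pos"],"pan delta",np.array([.5398,.0735])-P[:2],o["contact_force"])
E
python3 cake.py 323.5 176
```

```text
cake [ 0.5650654 -0.1158666  0.098    ] rel [-0.00436359  0.04597005  0.0247112 ] tcp [ 0.56942899 -0.16183665  0.0732888 ] pan delta [-0.0252654  0.1893666] [ 1.39570792 -0.67630031  0.52977165]
```

{"op": "drive_tool", "data": {
  "slide": [
    [-1,8,0],
    [-3,18,0],
    [-4,28,0],
    [-5,38,0],
    [-6,48,0],
    [-8,58,0],
    [-9,68,0],
    [-10,78,0],
    [-12,88,0],
    [-13,96,0]
  ],
  "turn": [
    [0,0,0],
    [0,0,0],
    [0,0,0],
    [0,0,0],
    [0,0,0],
    [0,0,0],
    [0,0,0],
    [0,0,0],
    [0,0,0],
    [0,0,0]
  ],
  "gripper": [0.5,0.5,0.5,0.5,0.5,0.5,0.5,0.5,0.5,0.5]
}}

```text
t: 13.45
eef_pos: [0.5561, -0.0647, 0.0732]
tool_rot: [0.709, -0.036, 0.704, 0.034]
contact_force: [0.7, -0.6, -0.1]
gripper_width: 0.498
```

Run:
```python
from h import *
c=bot.read_camera("wrist"); cv2.imwrite("pics/w11.png",c["color"][:,:,::-1]); o=bot.get_obs(); print(o["eef_pos"],o["contact_force"])
```

```text
[ 0.55604341 -0.06309097  0.07318992] [-0.77886349  0.39349158 -0.24084874]
```

View pics/w11.png

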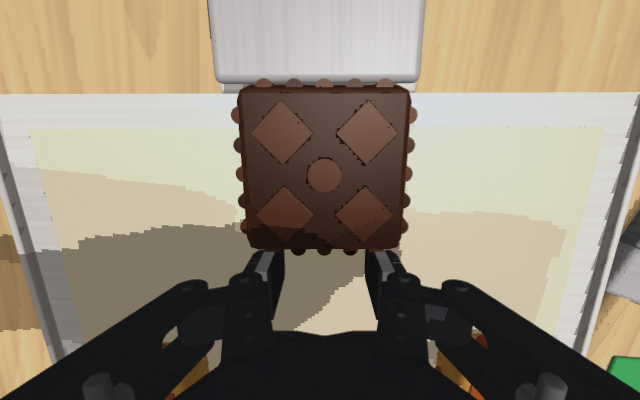

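The cake circle is at (324,175). The pan's near edge runs (217–419, 79) and its sides reach (209–424, 0). I'll check the lateral alignment in this same view.

Run:
```python
from h import *
np.set_printoptions(precision=4,suppress=True)
c=bot.read_camera("wrist")
cv2.imwrite("pics/w11z.png",cv2.resize(c["color"][0:110,190:440,::-1],None,fx=3.2,fy=3.2))
X=np.array([np.cos(.102),np.sin(.102)]);Y=np.array([-X[1],X[0]])
k=onz(c,324,175.5,.098)[:2]
for r,a,b in((70,217.5,418.5),(20,210.5,422.5)):
    p=(onz(c,a,r,.06)+onz(c,b,r,.06))[:2]/2; print("pan line mid",p,"width",np.linalg.norm(onz(c,a,r,.06)-onz(c,b,r,.06)),"lateral cake-pan",(k-p)@X)
n=onz(c,318,81,.06)[:2]; print("near edge centre",n,"pan mid est",n+.052*Y,"cake",k)
m=n+.052*Y
print("along to go (near-edge based)",(m-k)@Y,"lateral",(m-k)@X)
```

```text
pan line mid [0.5443 0.0293] width 0.10055112006981747 lateral cake-pan 0.0026003417662038395
pan line mid [0.5415 0.0512] width 0.10182687267489486 lateral cake-pan 0.00316252095749543
near edge centre [0.5447 0.0242] pan mid est [0.5394 0.076 ] cake [ 0.5517 -0.0174]
along to go (near-edge based) 0.09409585193988587 lateral -0.002743148573505619
```

View pics/w11z.png

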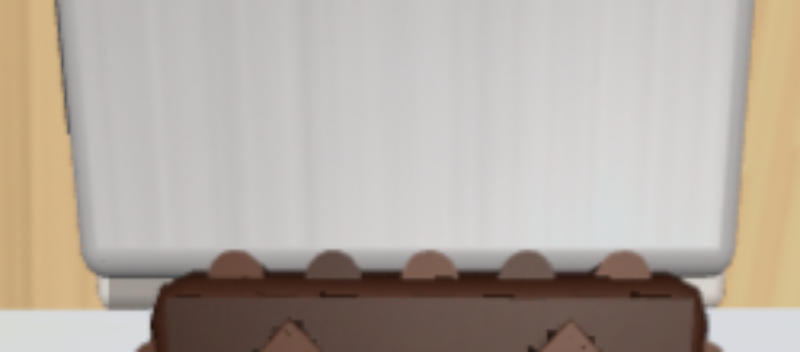

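The cake is only 3 mm off laterally, with about 92 mm to go. I'll push it across onto the pan, stop a little short and check.

{"op": "drive_tool", "data": {
  "slide": [
    [-1,8,0],
    [-3,17,0],
    [-4,26,0],
    [-5,35,0],
    [-6,44,0],
    [-7,53,0],
    [-9,62,0],
    [-10,71,0],
    [-11,78,0],
    [-12,82,0]
  ],
  "turn": [
    [0,0,0],
    [0,0,0],
    [0,0,0],
    [0,0,0],
    [0,0,0],
    [0,0,0],
    [0,0,0],
    [0,0,0],
    [0,0,0],
    [0,0,0]
  ],
  "gripper": [0.5,0.5,0.5,0.5,0.5,0.5,0.5,0.5,0.5,0.5]
}}

```text
t: 14.55
eef_pos: [0.5442, 0.0192, 0.0733]
tool_rot: [0.709, -0.037, 0.704, 0.036]
contact_force: [1.5, -2.6, 1.6]
gripper_width: 0.501
```

Run:
```python
from h import *
c=bot.read_camera("wrist"); cv2.imwrite("pics/w12.png",c["color"][:,:,::-1]); o=bot.get_obs(); print(o["eef_pos"],o["contact_force"])
```

```text
[0.54398061 0.01969783 0.07318806] [-0.02001925 -0.47126428  0.2934044 ]
```

View pics/w12.png

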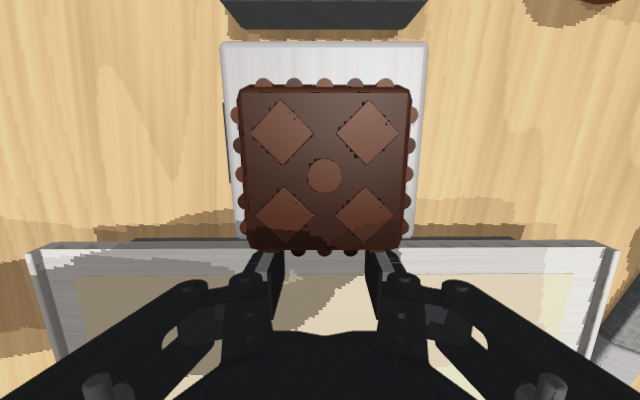

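The cake is on the pan. The pan's far edge is at row 42 with corners (220,42) and (428,42), and the cake circle is at (324.5, 175.5).

Run:
```python
from h import *
np.set_printoptions(precision=4,suppress=True)
c=bot.read_camera("wrist")
X=np.array([np.cos(.102),np.sin(.102)]);Y=np.array([-X[1],X[0]])
k=onz(c,324.5,175.5,.098)[:2]
for z in(.058,.06):
  far=onz(c,324,42,z)[:2]; m=far-.052*Y; print(z,"far-edge pan mid",m,"width",np.linalg.norm(onz(c,220,43,z)-onz(c,428,43,z)),"cake",k,"to go along",(m-k)@Y,"lat",(m-k)@X)
  p=(onz(c,220.5,60,z)+onz(c,427,60,z))[:2]/2; print("lat sides",(p-k)@X)
q=np.array([.5398,.0735]); print("earlier pan est",(q-k)@Y,(q-k)@X)
t=bot.read_camera("top"); s=bot.read_camera("scene")
cv2.imwrite("pics/s12.png",cv2.resize(s["color"][140:260,300:460,::-1],None,fx=4.8,fy=4.8));
```

```text
0.058 far-edge pan mid [0.539  0.0737] width 0.10313681184787295 cake [0.5398 0.0654] to go along 0.00833151223548966 lat 4.110060066845591e-05
lat sides 2.753877121407545e-05
0.06 far-edge pan mid [0.539  0.0732] width 0.10183638699771887 cake [0.5398 0.0654] to go along 0.0078031171595637 lat 2.930416880896496e-05
lat sides 1.591333688422691e-05
earlier pan est 0.008015975450504708 0.0008093444096892758
```

View pics/s12.png

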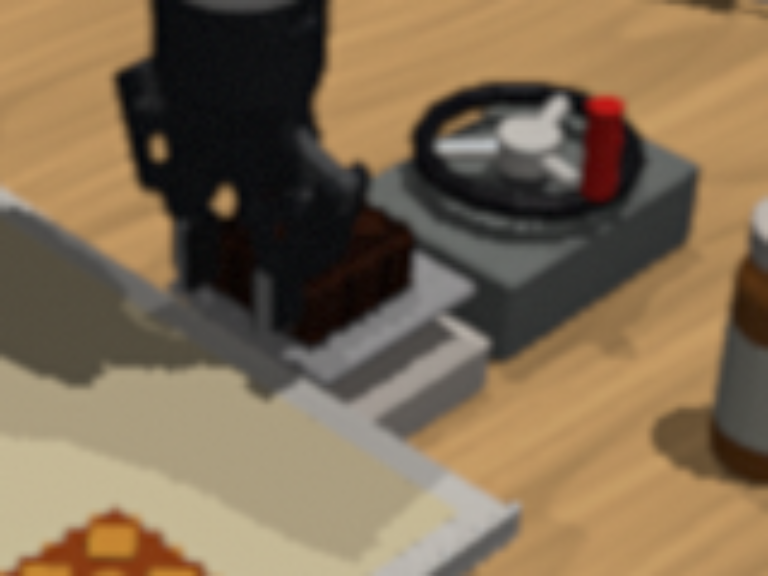

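{"op": "drive_tool", "data": {
  "slide": [
    [0,3,0],
    [-1,6,0],
    [-1,8,0],
    [-1,8,0],
    [-1,8,0],
    [0,0,0],
    [2,-12,0],
    [3,-25,0]
  ],
  "turn": [
    [0,0,0],
    [0,0,0],
    [0,0,0],
    [0,0,0],
    [0,0,0],
    [0,0,0],
    [0,0,0],
    [0,0,0]
  ],
  "gripper": [0.5,0.5,0.5,0.5,0.5,0.5,0.5,0.5]
}}

```text
t: 15.55
eef_pos: [0.547, -0.0077, 0.073]
tool_rot: [0.709, -0.037, 0.704, 0.035]
contact_force: [-0.1, -0.2, -1.6]
gripper_width: 0.499
```

{"op": "drive_tool", "data": {
  "slide": [
    [0,-5,30],
    [0,-10,70],
    [0,-20,110],
    [0,-30,150],
    [0,-40,170],
    [0,-40,170],
    [0,-40,170]
  ],
  "turn": [
    [0,0,0],
    [0,0,0],
    [0,0,0],
    [0,0,0],
    [0,0,0],
    [0,0,0],
    [0,0,0]
  ],
  "gripper": [0.5,0.5,0.5,0.5,0.5,0.5,0.5]
}}

```text
t: 16.25
eef_pos: [0.5468, -0.0489, 0.2429]
tool_rot: [0.709, -0.036, 0.704, 0.035]
contact_force: [-0.1, 0.3, -0.6]
gripper_width: 0.503
```

Run:
```python
from h import *
c=bot.read_camera("wrist"); cv2.imwrite("pics/w13.png",c["color"][:,:,::-1])
cv2.imwrite("pics/w13z.png",cv2.resize(c["color"][40:200,240:410,::-1],None,fx=3.7,fy=3.7,interpolation=cv2.INTER_CUBIC))
s=bot.read_camera("scene"); cv2.imwrite("pics/s13.png",s["color"][:,:,::-1])
cv2.imwrite("pics/s13z.png",cv2.resize(s["color"][140:260,300:460,::-1],None,fx=4.8,fy=4.8))
```

```text
(no output)
```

View pics/w13.png

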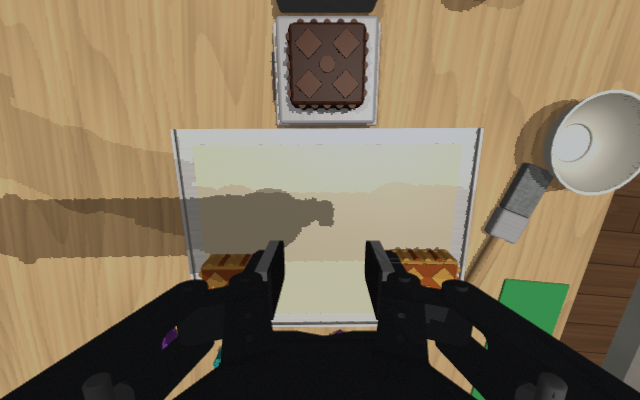

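View pics/w13z.png

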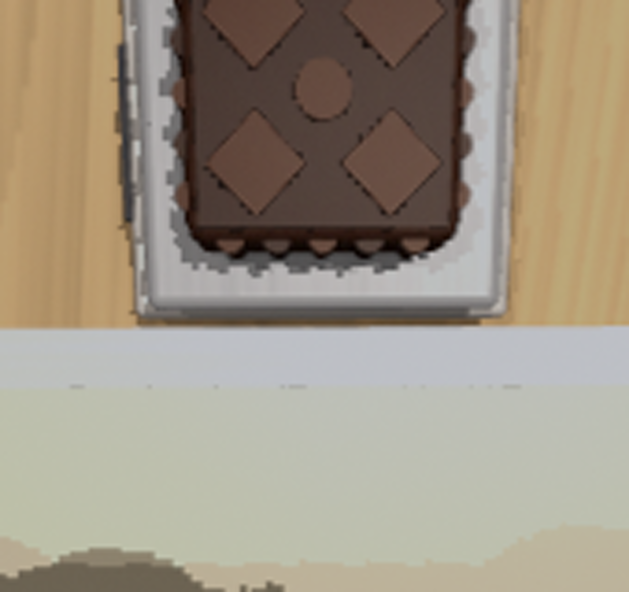

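View pics/s13z.png

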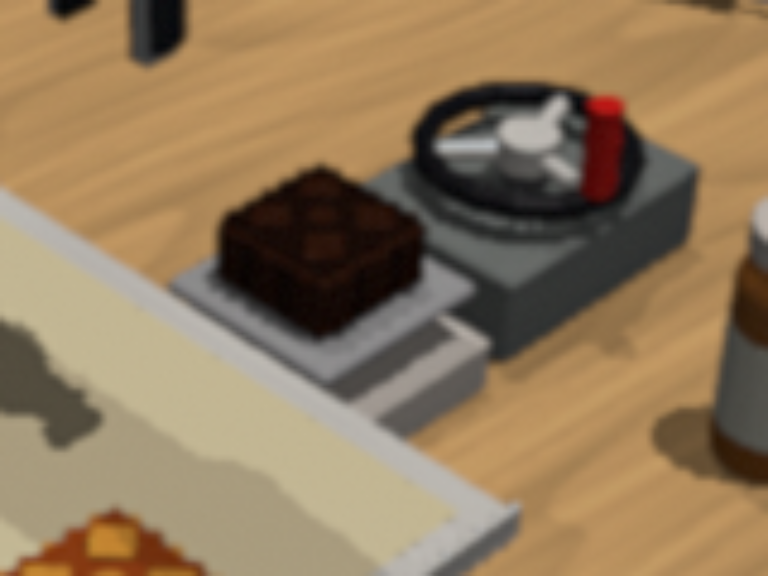

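The cake sits centrally on the pan (circle at (327,64) in the wrist view), and the golden cakes and jar are in place. One last numeric check.

Run:
```python
from h import *
np.set_printoptions(precision=4,suppress=True)
c=bot.read_camera("wrist");t=bot.read_camera("top")
X=np.array([np.cos(.102),np.sin(.102)]);Y=np.array([-X[1],X[0]])
k=onz(c,327,64,.098)[:2]
P=[onz(c,*p,.06)[:2] for p in((276,15.5),(379,15.5),(374.5,122.5),(279.5,122.5))]
m=np.mean(P,0);print("cake",k,"pan",m,"off X,Y",(k-m)@X,(k-m)@Y, [np.linalg.norm(P[i]-P[(i+1)%4]) for i in range(4)])
Q=[onz(c,x,y,.098) for x,y in((308.5,43),(346,43),(309,84),(346,83.5))];v=Q[1]+Q[3]-Q[0]-Q[2];print("cake yaw",np.arctan2(v[1],v[0]))
h=hsv(t);H,S,V=h[...,0],h[...,1],h[...,2]
print("gold",[b[2] for b in blobs((H>6)&(H<24)&(S>200)&(V>120),60)])
cv2.imwrite("pics/t13.png",cv2.resize(t["color"][100:260,180:420,::-1],None,fx=3.3,fy=3.3,interpolation=cv2.INTER_CUBIC))
print(bot.get_obs()["t"])
```

```text
cake [0.5374 0.0741] pan [0.5381 0.0748] off X,Y -0.0007657442889978976 -0.0006535459989593179 [np.float64(0.1023681284675634), np.float64(0.10213839324720095), np.float64(0.1031605949395873), np.float64(0.10202267734126177)]
cake yaw 0.10783673871158651
gold [array([365.2353, 136.8503]), array([374.8626, 217.23  ])]
16.45
```

View pics/t13.png

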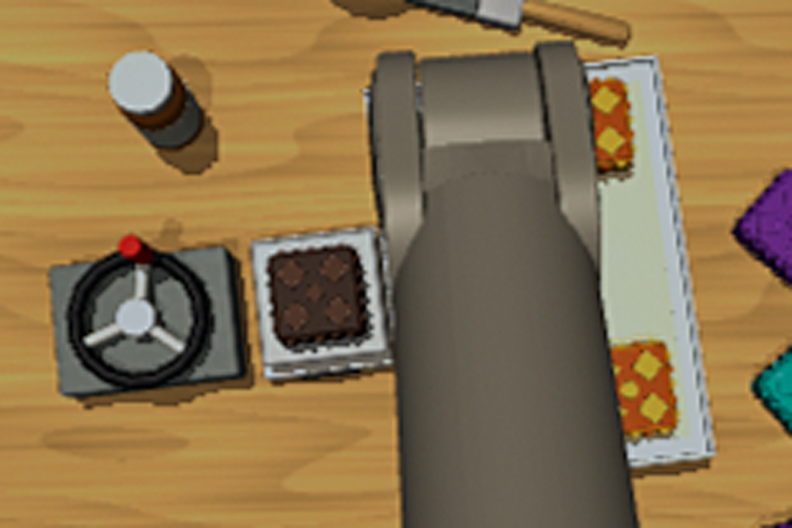

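The offset is under 1 mm, the cake's yaw matches the pan's, and the golden cakes and jar look the same in the top view as at the start. I'll hand in.

```bash
python3 -c "
from station import bot
print(bot.hand_in())"
```

```text
the job is handed in; nothing more can be done
None
```

The job is handed in. The pan is wound level with the tray and the dark cake sits in the middle of it. It took about 16.5 s of the 72 s allowed, and no verdict was reported.

- **Winding:** I pinched the red handle and carried it 3.43–3.47 rad clockwise in one grasp, with no regrasp.
- **Sliding:** I pushed the cake across from behind with two spread fingertips and never gripped it. The push also squared it up, and force readings between moves stayed below about 3 N.
- **Cake position:** My last check put the cake less than 1 mm from the pan's centre along each axis. Its yaw is 0.108 rad against the pan's 0.102.
- **Other objects:** The golden cakes (partly hidden by the arm in the last top view) and the jar look where they started, and the arm was clear of everything.
- **Pan height (checks disagreed):**
    - The scene camera gave about 0 to −1 mm, and triangulating between two wrist views gave about +1 mm, with individual corners from −4 to +4 mm.
    - The pan's apparent size in the wrist view suggested it was a few mm low, which I put down to its rounded edges.
    - I relied on the wheel travel: with the start no lower than −18 mm, the pan can be at most about 0.8 mm low, within the 2.5 mm allowed.

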